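Put the welding nozzle away behind the push-latch door

TASK

Put the brass welding nozzle away in the grey spares box that has the yellow door: press the yellow door inward at its black pad until its spring catch lets go and it swings fully open, then place the nozzle inside that box. Leave the blue door shut, and the yellow one standing open.

Things in the scene. Friction and masses are not known exactly. Their poses are not given: they have to be found in the camera images.
- yellow_box: Fixed grey box, 150 x 150 mm. Its top, the yellow door, slopes up 12 degrees from the near edge (-x, 75 mm high) to the far, hinged edge (+x, 107 mm). Origin: centre of its underside, on the table; z up. Black rubber press pad, 32 mm across, on the shut door: top centre at x -42, y 0, z +84 mm. Inside: 138 x 138 mm, centred on the origin, floor at z +6 mm. An identical box has a blue door.
- yellow_door (a joint): Yellow push-latch door, rad: 0 shut and latched, 2.2 fully open, having swung up over its far edge to lean back. Pressed at the pad it gives at 3 to 6 N; the catch lets go after about 5 mm of pad travel (-0.05), the stop is at 8 mm (-0.08). When the presser draws back up, the spring swings it fully open by itself in about 1.5 s and it stays open.
- blue_door (a joint): Door of the other, identical box, blue, same values (0 shut and latched). To be left shut.
- nozzle_mid (a point): Centre, half-way up, of the loose brass welding nozzle: a round part 54 mm tall, 24 mm diameter over its lower 38 mm and tapering to 19 mm at the top, 0.06 to 0.13 kg, standing upright on the table (centre 27 mm above the table), axis z.

How it is judged:
By the outcome, as a careful person would: the job done as asked, in the order asked, and still so for the second after the job is handed in, with the robot touching nothing.
It also fails if it takes over 56 s, if anything falls off the work surface, if the arm or the gripper's body presses on something with over 40 N, if the wrist force passes 120 N, or if a joint passes its speed limit or range.

ROBOT

A 6-joint arm with a two-finger parallel gripper is mounted at the origin on the work surface. World frame = base frame: x ahead of the robot, y to its left, z up, the work surface at z = 0. Lengths are in m, angles in rad, forces in N, time in s.
With the tool pointing down it reaches from about 0.225 to 0.875 m from the base axis. Payload 3.4 kg.
Tool frame: the origin (TCP) lies between the finger pads; the fingertips stand 25 mm ahead of it and the grasp point (between the pads) lies 6 mm ahead of it (env.finger_overhang is the distance from the TCP to the fingertips, in m); z points along the fingers, y is the direction in which the jaws open and shut (so a half turn about z gives the same grasp; the last joint's range is limited). The gripper opens to 85 mm and grips with 20 to 120 N. Pads are 22 mm wide; open, the fingers measure 114 mm over their backs; the gripper's body (76 mm by 85 mm) begins 54 mm behind the grasp point. The pads swing forward as they close: fully open they stand 13 mm farther back than shut.
Start: joints at [-1.309, 0.276, 1.505, -0, 1.361, -0.121], TCP at [0.215, -0.533, 0.256] pointing down, gripper open.
Joint ranges: [-2.89, 2.89], [-0.75, 2.08], [0.22, 2.7], [-1.18, 4.32], [0.11, 2.71], [-2.7, 2.7]. Speed limits (rad/s): [2.57, 2.57, 3.14, 3.14, 3.14, 3.14].

INTERFACE

Orientations are given as a unit quaternion [x, y, z, w].
In Python, from station import env gives the robot as it stands. The module is installed in compiled form; this text tells all that it offers.
- The arm moves only by the tool servo_tool, never from a script. Its argument "motion" is a list of rows, each an object of numbers: "tx", "ty", "tz": the shift along the tool's x, y, z in units of 40 mm (1.0 is 40 mm); "roll": the turn about the tool's z in units of 6 degrees (1.0 is 6 degrees). In form: [{"tx": .., "ty": .., "tz": .., "roll": ..}, ...]. A call has 1 to 20 rows; each row is the pose to reach, as a shift and turn from the pose commanded when the call began, along the tool's axes at that moment; what a row does not reach only later rows make up. A row lasts 1/12 s, in which the tool goes at most 41.7 mm and 7.16 degrees, less where a joint would pass 70% of its speed; a pose out of reach is approached as far as the arm can. A call with a gripper value outside its range is refused whole. "claw" is the closure in counts, from 0 (fully open) to 255 (shut), set as the call begins (left out, the last holds). The fingers move at their own pace and stop on an object; "grip_force" is the grip in N (left out, the last holds). Time passes only in rows, so rows that repeat a pose let the fingers close. It gives the time, the measured TCP pose, the force and the opening at its end, in the units of the state.
- env.read_state(): the state, without advancing time (a new reading comes with each control period).
- env.read_camera(name): name is "scene" or "side" or "wrist"; returns the picture (400x640x3 uint8, red, green, blue); there is no depth.
- env.calibration(name): a dict with "fovy" (degrees; the focal length in pixels is half the picture's height over the tangent of half this angle, whatever the lens; pixels are square), "cx", "cy" (the principal point, pixels), "extrinsics" (4x4, takes a point from world to camera coordinates); the wrist camera has in their place "tool_from_camera" (4x4, takes a point from camera to tool coordinates, whose origin is the TCP and whose axes are the flange's). Camera axes: x right, y down, z forward; pixel columns grow to the right and rows downward; lengths in m; the calibration is good to about 2 mm. A picture is of the moment at which its call begins: read the wrist's pose just before it. calibration takes no time and is no camera call.
- env.sign_off(): hands the job in, once; it reports no verdict.
The state is a dict: "t": time; "joints": joint angles; "joint_vel": joint speeds; "joint_efforts": joint torques, N m; "ee_pos": TCP position; "tcp_rot": TCP orientation; "ft_force": force on the tool from outside, world axes, zero at the start; "ft_torque": the same for the moment, N m; "width": opening from 0.0 (shut) to 1.0 (fully open).
Only numpy, scipy, OpenCV 4.12 (cv2) and the standard library are available. Lean on these libraries where they do the work, as an engineer would, in place of code of your own. Each camera call takes 0.05 s, during which the arm holds its last target. There are 200 camera calls.

## Working session

There is one attempt and no reset: what is moved stays moved. The work goes in short steps, Python scripts to look and compute and a tool call to move; the robot and the scene stay as the last step left them, time stands still between calls to the robot, and variables do not carry over. Pictures are saved under pics/ and viewed, about 8 in all and at most 12, crops included, and the job is handed in when it is done.

Besides the shell and the picture viewer there is one more tool, called after ">>>" as a command line: name --argument value ..., lists and objects as JSON in quotes. servo_tool: Moves the arm, as the interface text tells. Its arguments: {"type":"object","properties":{"motion":{"type":"array","items":{"type":"object","properties":{"tx":{"type":"number"},"ty":{"type":"number"},"tz":{"type":"number"},"roll":{"type":"number"}}}},"claw":{"type":"number"},"grip_force":{"type":"number"}},"required":["motion"]}

```bash
mkdir -p pics; python3 - <<'E'
from station import env
import cv2,numpy as np
s=env.read_state();print({k:np.round(v,3) for k,v in s.items()})
for n in("scene","side","wrist"):
    im=env.read_camera(n);cv2.imwrite(f"pics/{n}0.png",im[:,:,::-1]);np.save(f"pics/{n}0.npy",im)
    c=env.calibration(n);print(n,{k:np.round(v,3).tolist() for k,v in c.items()})
a=[cv2.imread(f"pics/{n}0.png") for n in("scene","side")]
cv2.imwrite("pics/both0.png",cv2.resize(np.vstack(a),(640,800))[:, :])
E
```

```text
{'t': np.float64(0.0), 'joints': array([-1.309,  0.277,  1.506,  0.   ,  1.361, -0.121]), 'joint_vel': array([0.002, 0.001, 0.002, 0.002, 0.003, 0.002]), 'joint_efforts': array([ 3.0000e-03, -4.1676e+01, -2.4581e+01,  0.0000e+00,  1.1000e-02,
       -0.0000e+00]), 'ee_pos': array([ 0.215, -0.533,  0.255]), 'tcp_rot': array([ 0.982,  0.19 , -0.   , -0.001]), 'ft_force': array([0.085, 0.167, 0.39 ]), 'ft_torque': array([-0.03 , -0.018,  0.005]), 'width': np.float64(0.998)}
scene {'fovy': 55.888, 'cx': 321.194, 'cy': 202.602, 'extrinsics': [[-0.73, 0.683, 0.021, 0.388], [0.348, 0.399, -0.848, -0.141], [-0.588, -0.612, -0.529, 1.246], [0.0, 0.0, 0.0, 1.0]]}
side {'fovy': 47.047, 'cx': 318.234, 'cy': 199.694, 'extrinsics': [[-0.964, -0.266, 0.02, 0.566], [-0.169, 0.551, -0.817, 0.155], [0.207, -0.791, -0.576, 0.863], [0.0, 0.0, 0.0, 1.0]]}
wrist {'fovy': 58.547, 'cx': 315.655, 'cy': 196.325, 'tool_from_camera': [[-0.0, -0.962, -0.272, 0.069], [1.0, -0.0, 0.001, -0.001], [-0.001, -0.272, 0.962, -0.118], [0.0, 0.0, 0.0, 1.0]]}
```

View pics/scene0.png

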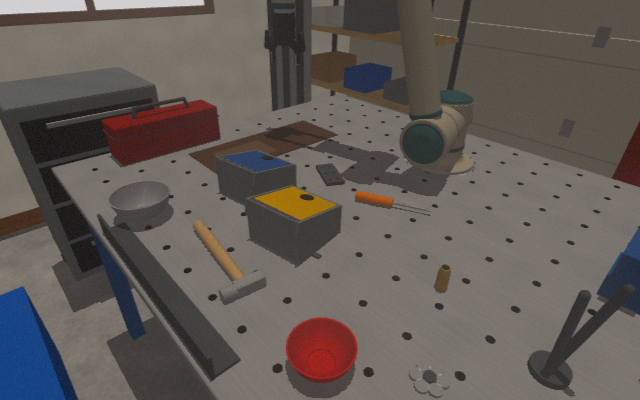

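View pics/side0.png

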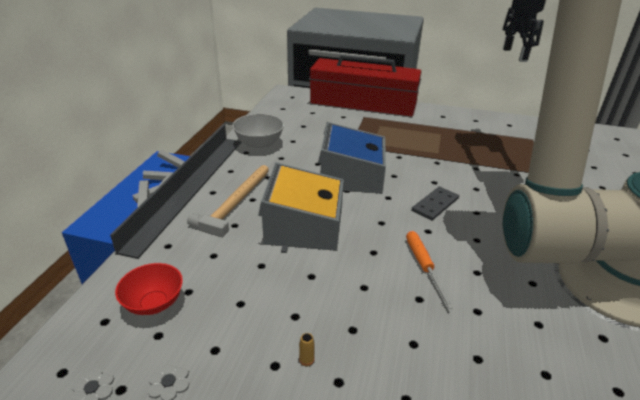

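The scene view shows the yellow door at about (295,203) with its pad at (307,197), the blue door at (257,165) and the nozzle at (442,279). In the side view the pad is at (325,195), the blue door at (355,145) and the nozzle at (307,349). Next I measure them.

```bash
cat > h.py <<'E'
from station import env
import numpy as np, cv2
from scipy.spatial.transform import Rotation as R
def cam(n,st=None):
    c=env.calibration(n); f=200/np.tan(np.radians(c["fovy"])/2)
    if n=="wrist":
        T=np.eye(4);T[:3,:3]=R.from_quat(st["tcp_rot"]).as_matrix();T[:3,3]=st["ee_pos"]
        M=T@np.array(c["tool_from_camera"])
    else: M=np.linalg.inv(np.array(c["extrinsics"]))
    return f,c["cx"],c["cy"],M
def ray(C,uv):
    f,cx,cy,M=C; d=M[:3,:3]@np.array([(uv[0]-cx)/f,(uv[1]-cy)/f,1]); return M[:3,3],d/np.linalg.norm(d)
def plane(C,uv,z):
    o,d=ray(C,uv); return o+d*(z-o[2])/d[2]
def tri(rs):
    A=[np.eye(3)-np.outer(d,d) for o,d in rs]; p=np.linalg.solve(sum(A),sum(a@o for a,(o,d) in zip(A,rs)))
    return p,[np.linalg.norm(a@(p-o)) for a,(o,d) in zip(A,rs)]
def proj(C,p):
    f,cx,cy,M=C; q=M[:3,:3].T@(np.array(p)-M[:3,3]); return q[:2]/q[2]*f+[cx,cy]
def blobs(im,lo,hi,amin=40):
    hsv=cv2.cvtColor(im,cv2.COLOR_RGB2HSV); m=cv2.inRange(hsv,np.array(lo),np.array(hi))
    cs,_=cv2.findContours(m,cv2.RETR_EXTERNAL,cv2.CHAIN_APPROX_NONE)
    return sorted([c for c in cs if cv2.contourArea(c)>amin],key=cv2.contourArea,reverse=True)
def quad(c):
    h=cv2.convexHull(c)
    for e in np.linspace(1,20,60):
        a=cv2.approxPolyDP(h,e,True)
        if len(a)<=4: return a[:,0]
E
python3 - <<'E'
from h import *
C={n:cam(n) for n in("scene","side")}
im={n:np.load(f"pics/{n}0.npy") for n in C}
for col,lo,hi in(("yel",(18,150,100),(32,255,255)),("blue",(100,120,60),(125,255,255)),("brass",(8,90,40),(22,230,255))):
    for n in C:
        print(col,n,[(np.int32(cv2.boundingRect(c)).tolist(),cv2.contourArea(c),quad(c).tolist()) for c in blobs(im[n],lo,hi)[:5]])
for n,b in(("scene",(442,279)),("side",(307,349))): print(n,plane(C[n],b,.027))
print(tri([ray(C["scene"],(442,279)),ray(C["side"],(307,349))]), tri([ray(C["scene"],(307,197)),ray(C["side"],(325,195))]))
E
```

```text
yel scene [([255, 187, 81, 33], 1294.0, [[255, 197], [294, 187], [335, 205], [299, 219]])]
yel side [([270, 166, 70, 51], 2262.5, [[281, 167], [338, 180], [334, 216], [270, 201]]), ([302, 340, 11, 10], 48.5, [[311, 340], [311, 348], [305, 348], [302, 341]])]
blue scene [([0, 287, 77, 113], 5641.5, [[0, 295], [23, 287], [76, 399], [0, 399]]), ([344, 64, 47, 29], 960.0, [[390, 68], [377, 89], [344, 85], [346, 68]]), ([225, 151, 64, 20], 556.5, [[225, 156], [256, 151], [288, 164], [255, 170]]), ([106, 262, 31, 57], 304.0, [[108, 263], [127, 282], [136, 312], [129, 318]]), ([624, 228, 16, 33], 250.5, [[638, 260], [625, 254], [624, 252], [639, 228]])]
blue side [([62, 152, 115, 131], 4077.0, [[157, 152], [176, 169], [82, 282], [62, 232]]), ([329, 125, 53, 39], 1260.5, [[381, 163], [330, 150], [333, 125], [380, 137]]), ([173, 154, 16, 7], 43.0, [[173, 154], [188, 156], [188, 158], [183, 160]])]
brass scene [([311, 51, 99, 63], 1646.0, [[312, 55], [355, 55], [409, 112], [312, 83]]), ([190, 130, 130, 42], 1369.5, [[319, 140], [215, 171], [190, 154], [271, 130]]), ([193, 220, 52, 60], 764.0, 
[... 206 characters left out ...]
, 173, 54], 4563.5, [[360, 126], [529, 140], [528, 170], [387, 150]]), ([269, 166, 71, 52], 2404.0, [[280, 167], [339, 180], [335, 217], [269, 201]]), ([0, 252, 74, 87], 1625.0, [[67, 252], [73, 267], [0, 338], [0, 312]]), ([177, 108, 71, 47], 726.5, [[247, 112], [189, 154], [177, 152], [224, 108]]), ([212, 166, 56, 53], 636.5, [[267, 168], [223, 217], [212, 215], [261, 166]])]
scene [0.51935835 0.32725782 0.027     ]
side [0.51522042 0.32728429 0.027     ]
(array([0.51586209, 0.32555167, 0.02401138]), [np.float64(0.0003413598700501817), np.float64(0.00034135987005024117)]) (array([ 0.57521174, -0.00247216,  0.08205633]), [np.float64(0.001394765620087235), np.float64(0.0013947656200872672)])
```

```bash
python3 - <<'E'
from h import *
S,D=cam("scene"),cam("side")
def door(m):
    P=[tri([ray(S,a),ray(D,b)]) for a,b in m]
    for p,e in P: print(np.round(p,4),np.round(e[0],4))
    P=[p for p,_ in P]; c=np.mean(P,axis=0)
    v=(P[2]+P[3]-P[0]-P[1])/2; w=(P[1]+P[3]-P[0]-P[2])/2
    print("centre",c.round(4),"yaw",np.degrees(np.arctan2(v[1],v[0])),np.degrees(np.arctan2(-w[0],w[1])),np.linalg.norm(v),np.linalg.norm(w))
door([((294,187),(338,180)),((335,205),(334,216)),((255,197),(281,167)),((299,219),(270,201))])
door([((256,151),(380,137)),((288,164),(381,163)),((225,156),(333,125)),((255,170),(330,150))])
# pad: dark blob in door
for n,C,r in(("scene",S,(295,190,320,206)),("side",D,(312,184,338,206))):
    im=np.load(f"pics/{n}0.npy"); x0,y0,x1,y1=r; g=im[y0:y1,x0:x1].max(2)<70
    ys,xs=np.nonzero(g); uv=(xs.mean()+x0,ys.mean()+y0); print(n,uv,len(xs),plane(C,uv,.084))
E
```

```text
[ 0.5633 -0.0648  0.0797] 0.0009
[0.5422 0.0552 0.0757] 0.0001
[ 0.685  -0.0478  0.1039] 0.0024
[0.6646 0.0751 0.1012] 0.0015
centre [0.6138 0.0044 0.0901] yaw 8.600293805051791 9.688118595866763 0.12589547425341985 0.12325390755478205
[ 0.5099 -0.3005  0.0763] 0.0009
[ 0.4877 -0.1811  0.0718] 0.0011
[ 0.626  -0.2701  0.1064] 0.0008
[ 0.6058 -0.1629  0.098 ] 0.0028
centre [ 0.5574 -0.2286  0.0881] yaw 11.72586443246438 10.588648378788012 0.12290419651025714 0.11545481810283835
scene (np.float64(306.37735849056605), np.float64(196.9811320754717)) 53 [ 0.57703327 -0.00327371  0.084     ]
side (np.float64(324.775), np.float64(193.975)) 80 [ 0.5756297  -0.00074298  0.084     ]
```

```bash
cat >> h.py <<'E'
def shift(goal,yaw=None):
    s=env.read_state(); M=R.from_quat(s["tcp_rot"]).as_matrix(); d=M.T@(np.array(goal)-s["ee_pos"])/.04
    y=np.degrees(np.arctan2(M[1,0],M[0,0])); print("t",round(s["t"],2),"ee",s["ee_pos"].round(4),"yaw",y.round(2),"shift",d.round(3),"roll",None if yaw is None else round((y-yaw)/6,3),"F",s["ft_force"].round(1),"w",round(s["width"],3))
E
python3 -c "
from h import *
shift([.545,-.006,.22],9.)"
```

```text
t 0.15 ee [ 0.2147 -0.5331  0.2557] yaw 21.93 shift [12.582 -9.138  0.906] roll 2.155 F [-0.1 -0.1 -0.4] w 0.998
```

>>> servo_tool --motion '[{"tx": 1,"ty": -0.7,"tz": 0,"roll": 0.5},{"tx": 2,"ty": -1.4,"tz": 0,"roll": 1},{"tx": 2.9,"ty": -2.1,"tz": 0,"roll": 1.6},{"tx": 3.7,"ty": -2.7,"tz": 0,"roll": 2.15},{"tx": 4.5,"ty": -3.3,"tz": 0,"roll": 2.15},{"tx": 5.3,"ty": -3.9,"tz": 0,"roll": 2.15},{"tx": 6.1,"ty": -4.5,"tz": 0,"roll": 2.15},{"tx": 6.9,"ty": -5,"tz": 0,"roll": 2.15},{"tx": 7.7,"ty": -5.6,"tz": 0,"roll": 2.15},{"tx": 8.5,"ty": -6.2,"tz": 0,"roll": 2.15},{"tx": 9.3,"ty": -6.8,"tz": 0,"roll": 2.15},{"tx": 10.1,"ty": -7.4,"tz": 0,"roll": 2.15},{"tx": 10.9,"ty": -8,"tz": 0.2,"roll": 2.15},{"tx": 11.7,"ty": -8.5,"tz": 0.5,"roll": 2.15},{"tx": 12.3,"ty": -8.9,"tz": 0.8,"roll": 2.15},{"tx": 12.58,"ty": -9.14,"tz": 0.9,"roll": 2.15},{"tx": 12.58,"ty": -9.14,"tz": 0.9,"roll": 2.15},{"tx": 12.58,"ty": -9.14,"tz": 0.9,"roll": 2.15},{"tx": 12.58,"ty": -9.14,"tz": 0.9,"roll": 2.15}]' --claw 255

```text
t: 1.73
ee_pos: [0.5446, -0.0069, 0.2204]
tcp_rot: [0.997, 0.079, -0.0, 0.0]
ft_force: [0.2, 0.7, 0.2]
width: 0.001
```

```bash
python3 - <<'E'
from h import *
s=env.read_state(); im=env.read_camera("wrist"); np.save("pics/w1.npy",im)
C=cam("wrist",s)
print("pad expected",proj(C,[.576,-.002,.084]), "tip", proj(C,R.from_quat(s["tcp_rot"]).apply([0,0,.025])+s["ee_pos"]))
cv2.imwrite("pics/w1.png",im[:,:,::-1])
shift([.576,-.002,.12],9.)
E
```

```text
pad expected [316.22487748 149.97642503] tip [316.90167803 259.94759011]
t 1.78 ee [ 0.5446 -0.0073  0.2206] yaw 8.99 shift [ 0.795 -0.01   2.516] roll -0.002 F [ 0.8  0.4 -0. ] w -0.003
```

View pics/w1.png

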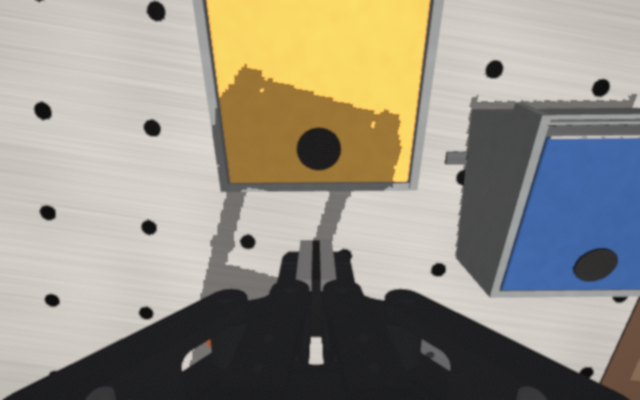

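The wrist view shows the pad at (319,149), against a prediction of (316,150), so the estimate agrees to about 1.5 mm. I go above it and start the press.

>>> servo_tool --motion '[{"tx": 0.4,"ty": 0.03,"tz": 0},{"tx": 0.8,"ty": 0.03,"tz": 0.5},{"tx": 0.8,"ty": 0.03,"tz": 1.2},{"tx": 0.8,"ty": 0.03,"tz": 1.9},{"tx": 0.8,"ty": 0.03,"tz": 2.4},{"tx": 0.8,"ty": 0.03,"tz": 2.6},{"tx": 0.8,"ty": 0.03,"tz": 2.7},{"tx": 0.8,"ty": 0.03,"tz": 2.75},{"tx": 0.8,"ty": 0.03,"tz": 2.8},{"tx": 0.8,"ty": 0.03,"tz": 2.85},{"tx": 0.8,"ty": 0.03,"tz": 2.87},{"tx": 0.8,"ty": 0.03,"tz": 2.87}]'

```text
schema error: expected keys tx, ty, tz, roll
```

>>> servo_tool --motion '[{"tx": 0.4,"ty": 0.03,"tz": 0,"roll": 0},{"tx": 0.8,"ty": 0.03,"tz": 0.5,"roll": 0},{"tx": 0.8,"ty": 0.03,"tz": 1.2,"roll": 0},{"tx": 0.8,"ty": 0.03,"tz": 1.9,"roll": 0},{"tx": 0.8,"ty": 0.03,"tz": 2.4,"roll": 0},{"tx": 0.8,"ty": 0.03,"tz": 2.6,"roll": 0},{"tx": 0.8,"ty": 0.03,"tz": 2.7,"roll": 0},{"tx": 0.8,"ty": 0.03,"tz": 2.75,"roll": 0},{"tx": 0.8,"ty": 0.03,"tz": 2.8,"roll": 0},{"tx": 0.8,"ty": 0.03,"tz": 2.85,"roll": 0},{"tx": 0.8,"ty": 0.03,"tz": 2.87,"roll": 0},{"tx": 0.8,"ty": 0.03,"tz": 2.87,"roll": 0}]'

```text
t: 2.78
ee_pos: [0.577, -0.0033, 0.1086]
tcp_rot: [0.997, 0.079, 0.001, 0.001]
ft_force: [-5.0, -2.5, 11.9]
width: 0.001
```

```bash
python3 - <<'E'
from h import *
shift([.58,-.003,.1])
im=env.read_camera("scene"); s2=env.read_camera("side"); 
shift([.58,-.003,.1])
a=cv2.resize(im[150:260,230:370],None,fx=4,fy=4,interpolation=2)[:440,:]; b=cv2.resize(s2[120:260,240:370],(409,440),interpolation=2)
o=np.hstack([a[:,:390+0],b]) ; cv2.imwrite("pics/p2.png",o[:,:,::-1]); print(o.shape)
E
```

```text
t 2.78 ee [ 0.577  -0.0033  0.1086] yaw 9.06 shift [0.076 0.004 0.215] roll None F [-5.  -2.5 11.9] w 0.001
t 2.88 ee [ 0.577  -0.0033  0.1086] yaw 9.06 shift [0.076 0.005 0.216] roll None F [-6.3 -1.6 11.9] w -0.003
(440, 799, 3)
```

View pics/p2.png

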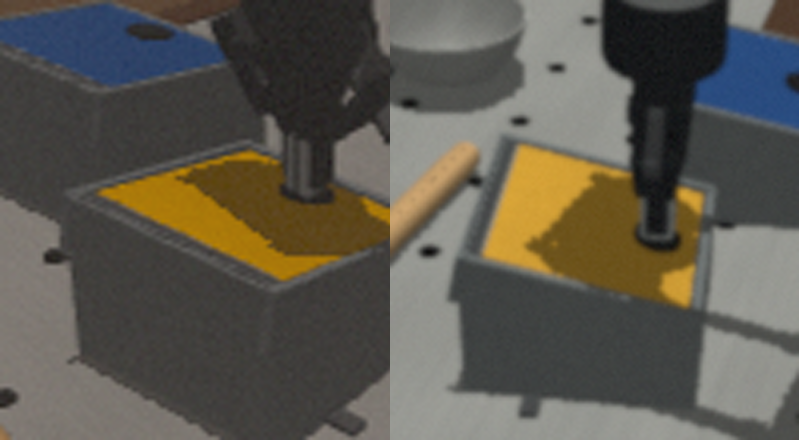

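The fingers rest centred on the pad, and the reading is 12 N. I press a little further to see whether it gives or is at the stop.

>>> servo_tool --motion '[{"tx": 0,"ty": 0,"tz": 0.03,"roll": 0},{"tx": 0,"ty": 0,"tz": 0.05,"roll": 0},{"tx": 0,"ty": 0,"tz": 0.05,"roll": 0}]'

```text
t: 3.13
ee_pos: [0.5772, -0.0033, 0.1074]
tcp_rot: [0.997, 0.079, 0.001, 0.001]
ft_force: [-6.1, -1.5, 14.5]
width: 0.002
```

>>> servo_tool --motion '[{"tx": 0,"ty": 0,"tz": 0.03,"roll": 0},{"tx": 0,"ty": 0,"tz": 0.06,"roll": 0},{"tx": 0,"ty": 0,"tz": 0.08,"roll": 0},{"tx": 0,"ty": 0,"tz": 0.08,"roll": 0}]'

```text
t: 3.47
ee_pos: [0.5778, -0.0032, 0.1039]
tcp_rot: [0.997, 0.079, 0.002, 0.001]
ft_force: [-3.2, -1.5, 10.9]
width: 0.002
```

>>> servo_tool --motion '[{"tx": 0,"ty": 0,"tz": 0.03,"roll": 0},{"tx": 0,"ty": 0,"tz": 0.06,"roll": 0},{"tx": 0,"ty": 0,"tz": 0.06,"roll": 0}]'

```text
t: 3.72
ee_pos: [0.5781, -0.0031, 0.1021]
tcp_rot: [0.997, 0.079, 0.003, 0.001]
ft_force: [-4.6, -1.8, 15.2]
width: 0.001
```

The pad has travelled about 7 mm with a force drop on the way. I draw back up and toward the near side.

>>> servo_tool --motion '[{"tx": 0,"ty": 0,"tz": -0.4,"roll": 0},{"tx": -0.2,"ty": 0,"tz": -1.2,"roll": 0},{"tx": -0.9,"ty": 0,"tz": -1.9,"roll": 0},{"tx": -1.7,"ty": 0,"tz": -2.5,"roll": 0},{"tx": -2.5,"ty": 0,"tz": -3,"roll": 0},{"tx": -3.3,"ty": 0,"tz": -3.4,"roll": 0},{"tx": -3.8,"ty": 0,"tz": -3.6,"roll": 0},{"tx": -4,"ty": 0,"tz": -3.6,"roll": 0},{"tx": -4,"ty": 0,"tz": -3.6,"roll": 0},{"tx": -4,"ty": 0,"tz": -3.6,"roll": 0},{"tx": -4,"ty": 0,"tz": -3.6,"roll": 0},{"tx": -4,"ty": 0,"tz": -3.6,"roll": 0}]' --claw 0

```text
t: 4.72
ee_pos: [0.4199, -0.0275, 0.2412]
tcp_rot: [0.997, 0.079, -0.0, -0.0]
ft_force: [0.6, 0.2, 0.7]
width: 0.999
```

```bash
python3 - <<'E'
from h import *
im=env.read_camera("side"); cv2.imwrite("pics/s3.png",im[:,:,::-1]); np.save("pics/s3.npy",im)
shift([.516,.326,.20],9.)
E
```

```text
t 4.77 ee [ 0.4198 -0.0275  0.2411] yaw 9.05 shift [ 3.767 -8.35   1.029] roll 0.009 F [ 0.6 -0.5 -0.4] w 1.0
```

View pics/s3.png

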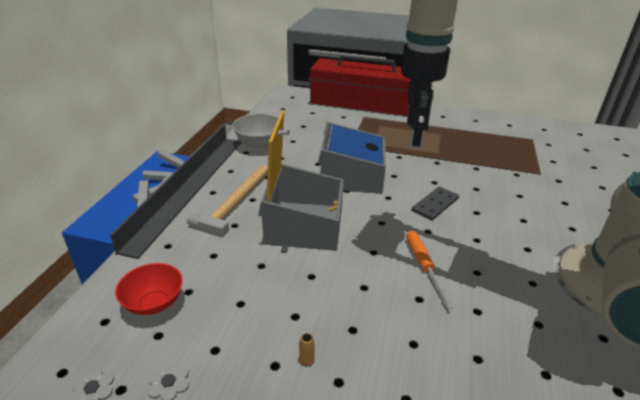

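The side view shows the yellow door already upright at (275,150) and still swinging, with the blue one shut. The nozzle is at (307,349). Next I go above the nozzle.

>>> servo_tool --motion '[{"tx": 0.3,"ty": -0.9,"tz": 0,"roll": 0},{"tx": 0.6,"ty": -1.8,"tz": 0.1,"roll": 0},{"tx": 0.9,"ty": -2.7,"tz": 0.2,"roll": 0},{"tx": 1.2,"ty": -3.6,"tz": 0.3,"roll": 0},{"tx": 1.5,"ty": -4.5,"tz": 0.4,"roll": 0},{"tx": 1.8,"ty": -5.4,"tz": 0.5,"roll": 0},{"tx": 2.1,"ty": -6.3,"tz": 0.6,"roll": 0},{"tx": 2.3,"ty": -7.2,"tz": 0.8,"roll": 0},{"tx": 2.5,"ty": -8,"tz": 0.9,"roll": 0},{"tx": 2.5,"ty": -8.35,"tz": 1,"roll": 0},{"tx": 2.5,"ty": -8.35,"tz": 1,"roll": 0},{"tx": 2.5,"ty": -8.35,"tz": 1,"roll": 0},{"tx": 2.5,"ty": -8.35,"tz": 1,"roll": 0}]'

```text
t: 5.85
ee_pos: [0.465, 0.3169, 0.2015]
tcp_rot: [0.997, 0.079, -0.0, 0.001]
ft_force: [-0.7, 0.2, -1.1]
width: 0.998
```

```bash
python3 - <<'E'
from h import *
s=env.read_state(); im=env.read_camera("wrist"); np.save("pics/w4.npy",im); C=cam("wrist",s)
print("exp top",proj(C,[.516,.326,.054]),"bot",proj(C,[.516,.326,0]))
cv2.imwrite("pics/w4.png",im[:,:,::-1])
for c in blobs(im,(8,90,40),(28,255,255),150): print(cv2.boundingRect(c),cv2.contourArea(c))
shift([.516,.326,.08],9.)
E
```

```text
exp top [314.64334922 120.25484049] bot [314.67616686 116.09177635]
(530, 288, 110, 41) 2376.0
(300, 101, 30, 32) 686.5
t 5.9 ee [0.4652 0.3167 0.2018] yaw 8.97 shift [ 1.293 -0.036  3.044] roll -0.004 F [ 0.3 -0.8 -0.6] w 1.002
```

View pics/w4.png

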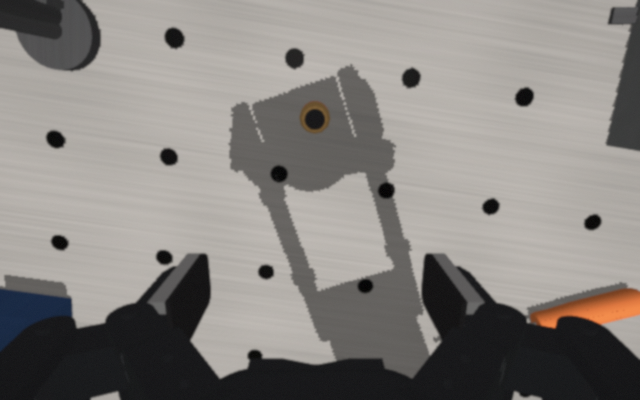

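The nozzle's bore is at (315,118), against a prediction of (315,120), so that agrees. I descend and grasp.

>>> servo_tool --motion '[{"tx": 0.6,"ty": -0.03,"tz": 0,"roll": 0},{"tx": 1.2,"ty": -0.03,"tz": 0.2,"roll": 0},{"tx": 1.3,"ty": -0.03,"tz": 1,"roll": 0},{"tx": 1.3,"ty": -0.03,"tz": 1.8,"roll": 0},{"tx": 1.3,"ty": -0.03,"tz": 2.6,"roll": 0},{"tx": 1.3,"ty": -0.03,"tz": 3.3,"roll": 0},{"tx": 1.3,"ty": -0.03,"tz": 3.8,"roll": 0},{"tx": 1.3,"ty": -0.03,"tz": 4.05,"roll": 0},{"tx": 1.3,"ty": -0.03,"tz": 4.15,"roll": 0},{"tx": 1.3,"ty": -0.03,"tz": 4.15,"roll": 0},{"tx": 1.3,"ty": -0.03,"tz": 4.15,"roll": 0}]'

```text
t: 6.82
ee_pos: [0.5174, 0.3272, 0.0372]
tcp_rot: [0.997, 0.078, 0.001, -0.0]
ft_force: [0.2, 0.2, 0.6]
width: 0.999
```

>>> servo_tool --motion '[{"tx": 0,"ty": 0,"tz": 0,"roll": 0},{"tx": 0,"ty": 0,"tz": 0,"roll": 0},{"tx": 0,"ty": 0,"tz": 0,"roll": 0},{"tx": 0,"ty": 0,"tz": 0,"roll": 0},{"tx": 0,"ty": 0,"tz": 0,"roll": 0},{"tx": 0,"ty": 0,"tz": 0,"roll": 0},{"tx": 0,"ty": 0,"tz": 0,"roll": 0},{"tx": 0,"ty": 0,"tz": 0,"roll": 0},{"tx": 0,"ty": 0,"tz": 0,"roll": 0},{"tx": 0,"ty": 0,"tz": 0,"roll": 0},{"tx": 0,"ty": 0,"tz": 0,"roll": 0},{"tx": 0,"ty": 0,"tz": 0,"roll": 0}]' --claw 255 --grip_force 50

```text
t: 7.82
ee_pos: [0.5165, 0.3274, 0.0364]
tcp_rot: [0.997, 0.079, 0.0, -0.0]
ft_force: [0.7, -0.0, 5.6]
width: 0.267
```

>>> servo_tool --motion '[{"tx": 0,"ty": 0,"tz": -0.3,"roll": 0},{"tx": 0,"ty": 0,"tz": -0.8,"roll": 0},{"tx": 0,"ty": 0,"tz": -1.5,"roll": 0},{"tx": 0,"ty": 0,"tz": -2.2,"roll": 0},{"tx": 0,"ty": 0,"tz": -2.9,"roll": 0},{"tx": 0,"ty": 0,"tz": -3.6,"roll": 0},{"tx": 0,"ty": 0,"tz": -4.2,"roll": 0},{"tx": 0,"ty": 0,"tz": -4.5,"roll": 0},{"tx": 0,"ty": 0,"tz": -4.5,"roll": 0},{"tx": 0,"ty": 0,"tz": -4.5,"roll": 0}]'

```text
t: 8.65
ee_pos: [0.5162, 0.3273, 0.2157]
tcp_rot: [0.997, 0.079, 0.0, -0.0]
ft_force: [-0.0, -0.9, -1.0]
width: 0.265
```

```bash
python3 - <<'E'
from h import *
a=env.read_camera("wrist");b=env.read_camera("side");np.save("pics/s5.npy",b)
o=np.hstack([a[150:400,170:470],b[60:310,180:480]]);cv2.imwrite("pics/c5.png",o[:,:,::-1])
shift([.61,.0035,.215],9.)
E
```

```text
t 8.75 ee [0.5153 0.3268 0.214 ] yaw 9.03 shift [ 1.069  8.355 -0.02 ] roll 0.005 F [ 0.3 -0.  -0.7] w 0.266
```

View pics/c5.png

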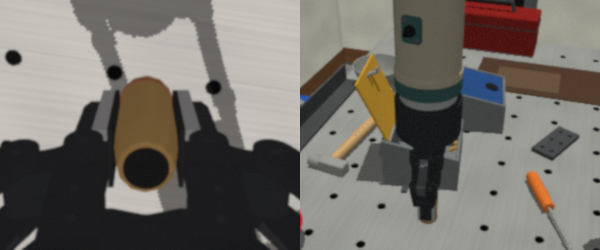

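The nozzle is held upright between the pads, which read 0.266 open. The door leans back open at (375,95) in the right half. Next I carry the nozzle over the box.

>>> servo_tool --motion '[{"tx": 0.1,"ty": 0.5,"tz": 0,"roll": 0},{"tx": 0.2,"ty": 1.2,"tz": 0,"roll": 0},{"tx": 0.2,"ty": 2,"tz": 0,"roll": 0},{"tx": 0.3,"ty": 2.8,"tz": 0,"roll": 0},{"tx": 0.3,"ty": 3.6,"tz": 0,"roll": 0},{"tx": 0.4,"ty": 4.4,"tz": 0,"roll": 0},{"tx": 0.5,"ty": 5.2,"tz": 0,"roll": 0},{"tx": 0.6,"ty": 6,"tz": 0,"roll": 0},{"tx": 0.7,"ty": 6.8,"tz": 0,"roll": 0},{"tx": 0.75,"ty": 7.6,"tz": 0,"roll": 0},{"tx": 0.77,"ty": 8.1,"tz": 0,"roll": 0},{"tx": 0.77,"ty": 8.36,"tz": 0,"roll": 0},{"tx": 0.77,"ty": 8.36,"tz": 0,"roll": 0},{"tx": 0.77,"ty": 8.36,"tz": 0,"roll": 0},{"tx": 0.77,"ty": 8.36,"tz": 0,"roll": 0}]'

```text
t: 10.0
ee_pos: [0.5985, 0.0033, 0.2152]
tcp_rot: [0.997, 0.079, -0.001, -0.001]
ft_force: [0.1, 0.0, -1.6]
width: 0.263
```

```bash
python3 - <<'E'
from h import *
s=env.read_state();a=env.read_camera("wrist");cv2.imwrite("pics/w6.png",a[:,:,::-1]);C=cam("wrist",s)
th=np.radians(9);c,q=np.cos(th),np.sin(th)
for x,y,z in((-.069,.069,.076),(-.069,-.069,.076),(.069,.069,.105),(.069,-.069,.105),(.0,.069,.006),(0,-.069,.006)):
    print((x,y,z),proj(C,[.6175+c*x-q*y,.0046+q*x+c*y,z]).round(0))
shift([.598,.0015,.044],9.)
E
```

```text
(-0.069, 0.069, 0.076) [231. 253.]
(-0.069, -0.069, 0.076) [407. 254.]
(0.069, 0.069, 0.105) [205.  63.]
(0.069, -0.069, 0.105) [435.  63.]
(0.0, 0.069, 0.006) [243. 152.]
(0, -0.069, 0.006) [393. 152.]
t 10.05 ee [0.5986 0.0035 0.2155] yaw 9.11 shift [-0.019  0.051  4.287] roll 0.019 F [ 0.1 -0.2 -0.8] w 0.267
```

View pics/w6.png

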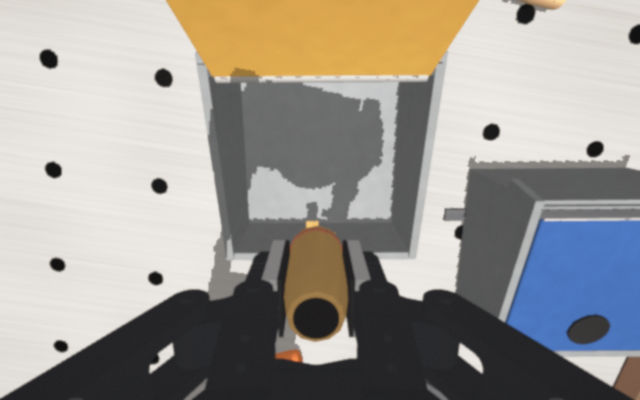

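The predicted box corners, such as (231,253) and (407,254), lie on the seen inner rim. The door is fully back and the nozzle is clear. I lower and release.

>>> servo_tool --motion '[{"tx": 0,"ty": 0.06,"tz": 0.4,"roll": 0},{"tx": 0,"ty": 0.06,"tz": 1,"roll": 0},{"tx": 0,"ty": 0.06,"tz": 1.6,"roll": 0},{"tx": 0,"ty": 0.06,"tz": 2.2,"roll": 0},{"tx": 0,"ty": 0.06,"tz": 2.8,"roll": 0},{"tx": 0,"ty": 0.06,"tz": 3.3,"roll": 0},{"tx": 0,"ty": 0.06,"tz": 3.7,"roll": 0},{"tx": 0,"ty": 0.06,"tz": 4,"roll": 0},{"tx": 0,"ty": 0.06,"tz": 4.15,"roll": 0},{"tx": 0,"ty": 0.06,"tz": 4.25,"roll": 0},{"tx": 0,"ty": 0.06,"tz": 4.3,"roll": 0},{"tx": 0,"ty": 0.06,"tz": 4.3,"roll": 0},{"tx": 0,"ty": 0.06,"tz": 4.3,"roll": 0}]'

```text
t: 11.13
ee_pos: [0.6001, -0.0003, 0.0447]
tcp_rot: [0.997, 0.079, 0.001, 0.0]
ft_force: [0.5, 0.1, -0.7]
width: 0.264
```

>>> servo_tool --motion '[{"tx": 0,"ty": 0,"tz": 0.03,"roll": 0},{"tx": 0,"ty": 0,"tz": 0.06,"roll": 0},{"tx": 0,"ty": 0,"tz": 0.06,"roll": 0}]'

```text
t: 11.38
ee_pos: [0.6002, -0.0005, 0.0425]
tcp_rot: [0.997, 0.079, 0.001, 0.0]
ft_force: [-0.5, 0.3, 3.7]
width: 0.263
```

>>> servo_tool --motion '[{"tx": 0,"ty": 0,"tz": 0,"roll": 0},{"tx": 0,"ty": 0,"tz": 0,"roll": 0},{"tx": 0,"ty": 0,"tz": 0,"roll": 0},{"tx": 0,"ty": 0,"tz": 0,"roll": 0},{"tx": 0,"ty": 0,"tz": 0,"roll": 0},{"tx": 0,"ty": 0,"tz": 0,"roll": 0},{"tx": 0,"ty": 0,"tz": 0,"roll": 0},{"tx": 0,"ty": 0,"tz": 0,"roll": 0}]' --claw 110

```text
t: 12.05
ee_pos: [0.5995, -0.0005, 0.0414]
tcp_rot: [0.997, 0.079, -0.0, 0.0]
ft_force: [1.3, 1.3, -1.2]
width: 0.567
```

The nozzle touched the floor lightly at 3.7 N and is released. I go straight up, then back.

>>> servo_tool --motion '[{"tx": 0,"ty": 0,"tz": -0.2,"roll": 0},{"tx": 0,"ty": 0,"tz": -0.7,"roll": 0},{"tx": 0,"ty": 0,"tz": -1.4,"roll": 0},{"tx": 0,"ty": 0,"tz": -2.1,"roll": 0},{"tx": 0,"ty": 0,"tz": -2.8,"roll": 0},{"tx": 0,"ty": 0,"tz": -3.5,"roll": 0},{"tx": 0,"ty": 0,"tz": -4.2,"roll": 0},{"tx": -0.6,"ty": 0,"tz": -4.6,"roll": 0},{"tx": -1.4,"ty": 0,"tz": -4.8,"roll": 0},{"tx": -1.9,"ty": 0,"tz": -4.8,"roll": 0},{"tx": -2,"ty": 0,"tz": -4.8,"roll": 0},{"tx": -2,"ty": 0,"tz": -4.8,"roll": 0},{"tx": -2,"ty": 0,"tz": -4.8,"roll": 0}]'

```text
t: 13.13
ee_pos: [0.5214, -0.0131, 0.234]
tcp_rot: [0.997, 0.079, 0.001, 0.0]
ft_force: [0.6, -0.3, -0.3]
width: 0.566
```

```bash
python3 - <<'E'
from h import *
a=env.read_camera("wrist");b=env.read_camera("side")
o=np.hstack([a[0:300,180:500],b[80:280,220:420].repeat(1,0) if 0 else cv2.resize(b[80:280,220:440],(330,300))]);cv2.imwrite("pics/f7.png",o[:,:,::-1])
shift([.6,0,.2])
E
```

```text
t 13.23 ee [ 0.5218 -0.013   0.2333] yaw 9.04 shift [ 1.981 -0.014  0.835] roll None F [-0.  -0.2 -0.1] w 0.568
```

View pics/f7.png

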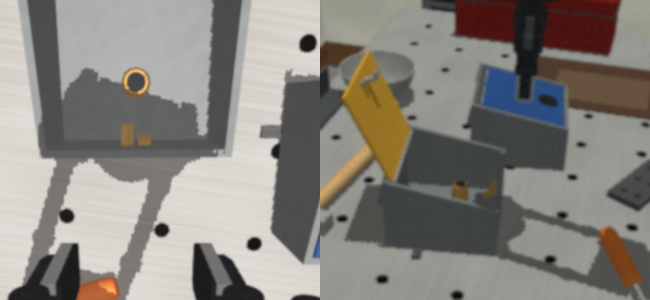

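The wrist crop shows the nozzle standing in the box at (136,82). The side crop shows the yellow door leaning back open at (375,115), the nozzle at (460,190) and the blue door shut. The gripper is clear, so I hand in.

```bash
python3 -c "
from station import env
print(env.sign_off())"
```

```text
the job is handed in; nothing more can be done
None
```

The nozzle is standing inside the yellow-door box, the yellow door is fully open and the blue door is still shut. I handed in after about 13 s of robot time, well under the 56 s limit.

- **Door:** I pressed the yellow door at its pad with the closed fingers until the catch let go, then drew back and let it swing open. The press read 11 to 15 N, more than the 3 to 6 N given, but below the force limits.
- **Nozzle:** I gripped it upright at its measured position, carried it over the box and set it on the floor with a touch of about 4 N. I then released it and moved the gripper clear.
- **Last checks:** The final wrist and side pictures show the nozzle upright in the box and the yellow door leaning back open. They also show the blue door shut and the gripper touching nothing. The wrist force read about 0 N.
- **Disagreements:** The wrist camera agreed with the fixed cameras to within about 2 mm. The two-view height of the nozzle's centre came out at 24 mm against the 27 mm given.

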